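# Bring a phone battery under the inspection camera and hold it at the index notch

## Task

With the carriage of the inspection slide at its near, loading end, lay the loose phone battery flat into the carriage's white nest, its pale gold contact strip towards the camera, and let go of it. Then take the carriage by its red knob and push it along the rail until its spring ball clicks into the notch below the camera, without running on past it, and finish still holding the knob, the carriage steady at the notch: the return spring is stronger than the ball and draws the carriage back if it is let go. Do not touch the camera stand or disturb the other things on the bench.

Things in the scene. Friction and masses are not known exactly. Their poses are not given: they have to be found in the camera images.
- battery: Loose black flat phone battery, 88 (its x) x 37 (its y) x 8 mm, about 45 g, lying flat on the bench. Origin at the centre of its underside. Its pale gold contact strip is on the +x end. It lies so that +x points away from the robot, turned at most 0.6 rad. Pick it across the 37 mm width.
- contacts (a point): Point in the gold contact strip at the battery's +x end: 36 mm from the battery's centre, 4 mm above its underside.
- slide_bed: Inspection slide, fixed on the bench: aluminium bed 376 (x) x 130 (y) x 12 mm with a rail along its x axis, which points away from the robot (turned at most 0.2 rad). Origin on the bench under the rail's middle. +x is the push direction, from the loading end to the camera. End stops 42 mm high at both ends of the rail.
- nest (a point): Centre of the nest's floor on the blue carriage, 36 mm above the bench; axes as slide_bed. The nest is a pocket 91 (x) x 40 (y) mm; white walls 6 mm high, 5 mm thick at both ends and the four corners. The middle 55 mm of its long sides is open, and the plate there is cut away from 15 mm off the centre line outwards, for fingers that hold the battery across its width.
- carriage (a joint): Travel of the carriage along the rail, m, 0 at the loading end (where it starts, resting on its stop), growing in the push direction to 0.185 at the far stop. A return spring pulls it back with 6 N at 0, rising to about 8 N; rail friction about 0.5 N.
- pull_knob: Red knob standing on the near end of the carriage, 85 mm behind the nest's centre. Origin at its foot, 36 mm above the bench; upright, 51 mm tall; the grip part is a cylinder 18 mm in diameter from 20 to 48 mm above its foot. Top 87 mm above the bench. It moves with the carriage.
- knob_grip (a point): Grip point on the red knob's axis, 36 mm above its foot, 72 mm above the bench.
- ball (a point): Point on the carriage at its spring ball (12 mm, pressed to the left; 35 mm ahead of the nest's centre). The ball is in the notch when this point is level with notch along the push direction. The push needed is about 8 N shortly before the notch, falls to about 5 N over the last 4 mm and at the notch jumps to about 12 N, which it takes to leave it forwards.
- notch (a point): Point at the notch of the steel index bar at the foot of the camera stand, straight to the left of the lens axis; fixed in an episode. It is 120 to 170 mm of travel from the loading end. Axes as slide_bed.
- camera_stand: Fixed camera stand with index bar. Origin on the bench below the lens axis, over the rail; axes as slide_bed. Camera 34 mm in diameter, lens 157 mm above the bench, cable up to 260 mm; 14 mm column 66 mm left of the lens. Index bar 40 to 55 mm left of the rail, 26 mm high, from 190 mm before to 55 mm past the notch. Ball in notch: lens over the contacts, knob 120 mm short of the lens.
- spudger: Bystander: black pry stick 140 mm long, lying near the bench's front edge. Origin at its middle.
- tweezers: Bystander: steel tweezers 122 mm long, lying near the front edge. Origin at the middle.
- magnet_dish: Bystander: round steel dish 66 mm across, 14 mm high, with screws, near the front edge to the right. Origin at the centre of its underside.
- tape_roll: Bystander: roll of black tape 62 mm across, 19 mm high, behind the board vice. Origin at the centre of its underside.
- driver_orange: Bystander: orange and black screwdriver 107 mm long, near the ultrasonic cleaner. Origin at its middle.

How it is judged:
By the outcome, as a careful person would: the job done as asked, in the order asked, and still so for the second after the job is handed in, while the arm keeps its last pose, push and grip.
It also fails if it takes over 54 s, if anything falls off the work surface, if the arm or the gripper's body presses on something with over 40 N, if the wrist force passes 120 N, or if a joint passes its speed limit or range.

## Robot

A 6-joint arm with a two-finger parallel gripper is mounted at the origin on a cart in front of the work surface, level with it; the furniture and walls round the work are solid. World frame = base frame: x ahead of the robot, y to its left, z up, the work surface at z = 0. Lengths are in mm, angles in rad, forces in N, time in s.
With the tool pointing down it reaches from about 275 to 725 mm from the base axis. Payload 5.6 kg.
Tool frame: the origin (TCP) lies at the very end of the fingers, on their centre line; the grasp point (between the pads) lies 19 mm behind it; z points along the fingers, y is the line along which they close (so a half turn about z gives the same grasp; the last joint's range is limited). The gripper opens to 85 mm and grips with 20 to 120 N. Pads are 22 mm wide; open, the fingers measure 114 mm over their backs; the gripper's body (76 mm by 85 mm) begins 54 mm behind the grasp point. The pads swing forward as they close: fully open they stand 13 mm farther back than shut.
Start: joints at [-0.828, 0.255, 0.108, 0, -1.424, -0.285], TCP at [243.104, -493.349, 202.283] pointing down, gripper open.
Joint ranges: [-2.95, 2.95], [-1.21, 1.97], [-1.09, 1.5], [-2.87, 1.71], [-2.94, -0.07], [-3.05, 3.05]. Speed limits (rad/s): [2.57, 2.57, 3.14, 3.14, 3.14, 3.14].

## Interface

Orientations are given as a 3x3 rotation matrix whose columns are the frame's x, y, z axes.
In Python, from plant import telemetry, get_image, calibration, bot, finder gives the robot as it stands.
- The arm moves only by the shell command python3 -m crank 'ROWS' [FORCE]. ROWS is JSON, a list of rows, each a list of 3 entries, a list of its own where there are three numbers: the shift along the world's x, y, z in units of 40 mm (1.0 is 40 mm), then the turn about the world's z in units of 10 degrees (1.0 is 10 degrees), then the closure, from -1 (fully open) to 1 (shut). In form: [[[x, y, z], turn, hand], ...]. A call has 1 to 20 rows; each row shifts and turns the commanded pose from where the row before left it; what a row does not reach is not made up. A row lasts 1/8 s, in which the tool goes at most 62.5 mm and 10.7 degrees, less where a joint would pass 70% of its speed; a pose out of reach is approached as far as the arm can. A call with a number of a shift or a turn outside -1 to 1 is refused whole. A call with a gripper value outside its range is refused whole. The fingers move at their own pace and stop on an object; FORCE is the grip in N (left out, the last holds). Time passes only in rows, so rows that do not move let the fingers close. It gives the time, the measured TCP pose, the force, the opening and the grip force at its end, in the units of the state.
- telemetry.sense(): the state, without advancing time (a new reading comes with each control period).
- get_image(name): name is "scene" or "top"; returns (picture, depth): 400x640x3 uint8, red, green, blue; 400x640 float32, mm along the optical axis (not along the pixel's ray), 0 where there is no reading.
- calibration(name): a dict with "fx", "fy", "cx", "cy" (pixels), "D" ([k1, k2, p1, p2, k3] as OpenCV has them; the pictures are not rectified), "pose" (4x4, takes a point from camera to world coordinates). Camera axes: x right, y down, z forward; pixel columns grow to the right and rows downward; lengths in mm; the calibration is good to about 2 mm. A picture is of the moment at which its call begins. calibration takes no time and is no camera call.
- bot.sign_off(): hands the job in; it is judged then, once.
Trained networks look in the newest picture that a camera, given by its name, has taken for a name from the list of things; names that differ only in an ending like _2 or _b are one class to them, and where a whole thing is asked for, a point or a joint stands for the part that bears it (a point fixed in the world has none). Each returns a list of dicts, best first, with "confidence" (0 to 1); they miss things now and then, are a little off and sometimes report something else, mostly with a low value. They report only what shows in the picture. A call takes as long as a camera call.
- finder.outline_of(target, camera): "region" (400x640 bool, what is visible of it) and "extent" ([centre column, centre row, width, height] in pixels, round what is visible of it).
The state is a dict: "clock": time; "qpos": joint angles; "dq": joint speeds; "joint_efforts": joint torques, N m; "tool_pos": TCP position; "ee_rot": TCP orientation; "force": force on the tool from outside, world axes, zero at the start; "ft_torque": the same for the moment, N m; "width": finger opening in mm; "gripper_force": force on a finger pad.
Only numpy, scipy, OpenCV 4.12 (cv2) and the standard library are available. Lean on these libraries where they do the work, as an engineer would, in place of code of your own. Each camera call takes 0.05 s, during which the arm holds its last target. There are 200 camera calls.

## Working session

There is one attempt and no reset: what is moved stays moved. The work goes in short steps, Python scripts to look and compute and a shell command to move; the robot and the scene stay as the last step left them, time stands still between calls to the robot, and variables do not carry over. Pictures are saved under pics/ and viewed, at most 10 in all, crops included, and the job is handed in when it is done.

```bash
mkdir -p pics; ls; cat > h.py <<'E'
import numpy as np, cv2
from plant import telemetry, get_image, calibration, bot, finder
def cloud(cam, depth):
    c=calibration(cam); K=np.array([[c['fx'],0,c['cx']],[0,c['fy'],c['cy']],[0,0,1.]])
    v,u=np.mgrid[0:400,0:640]
    p=cv2.undistortPoints(np.stack([u,v],-1).reshape(-1,1,2).astype(np.float64),K,np.array(c['D'],float)).reshape(400,640,2)
    P=np.dstack([p*depth[...,None],depth]); T=np.array(c['pose'])
    W=P@T[:3,:3].T+T[:3,3]; W[depth<=0]=np.nan
    return W
def save(img,name,s=1): cv2.imwrite('pics/'+name,cv2.resize(img[...,::-1],None,fx=s,fy=s))
E
python3 - <<'E'
from h import *
s=telemetry.sense(); print({k:np.round(v,3).tolist() for k,v in s.items()})
for cam in ['scene','top']:
    im,d=get_image(cam); save(im,cam+'0.png',1.25); W=cloud(cam,d); np.savez(cam+'0.npz',im=im,d=d,W=W)
    print(cam,np.round(calibration(cam)['pose'],3).tolist())
    for t in ['battery','slide_bed','nest','carriage','pull_knob','camera_stand','ball']:
        try:
            for r in finder.outline_of(t,cam)[:2]:
                m=r['region']; w=W[m]; w=w[~np.isnan(w[:,0])]
                print(t,round(r['confidence'],2),np.round(r['extent']).tolist(),np.round(np.median(w,0)),np.round(np.percentile(w,[2,98],axis=0)).tolist())
        except Exception as e: print(t,e)
E
```

```text
pics
{'clock': 0.0, 'qpos': [-0.828, 0.256, 0.107, -0.001, -1.424, -0.285], 'dq': [-0.001, 0.001, -0.0, 0.002, -0.001, -0.0], 'joint_efforts': [0.0, -38.662, 23.794, 5.365, -0.006, -0.0], 'tool_pos': [242.878, -492.829, 201.384], 'ee_rot': [[-0.897, -0.442, -0.001], [-0.442, 0.897, 0.002], [0.0, 0.002, -1.0]], 'force': [-0.259, 1.918, 0.645], 'ft_torque': [0.018, -0.023, -0.01], 'gripper_force': 0.0, 'width': 85.637}
scene [[-0.734, -0.479, 0.481, -18.593], [-0.679, 0.523, -0.515, 622.934], [-0.005, -0.705, -0.709, 867.789], [0.0, 0.0, 0.0, 1.0]]
battery 0.83 [330.0, 228.0, 24.0, 30.0] [496.  56.   8.] [[457.0, 24.0, -0.0], [540.0, 85.0, 12.0]]
slide_bed 0.56 [227.0, 277.0, 153.0, 136.0] [536. 299.  13.] [[395.0, 236.0, 5.0], [760.0, 364.0, 46.0]]
slide_bed 0.49 [192.0, 235.0, 95.0, 137.0] [667. 341. 109.] [[500.0, 267.0, 2.0], [838.0, 364.0, 252.0]]
nest 0.82 [255.0, 285.0, 71.0, 62.0] [474. 290.  36.] [[412.0, 252.0, 15.0], [556.0, 319.0, 86.0]]
carriage 0.98 [256.0, 285.0, 75.0, 60.0] [473. 290.  36.] [[412.0, 251.0, 14.0], [557.0, 319.0, 86.0]]
carriage 0.25 [275.0, 292.0, 11.0, 
[... 613 characters left out ...]
18.0, 33.0, 24.0] [ 361. -121.    5.] [[349.0, -175.0, -2.0], [371.0, -67.0, 11.0]]
top [[0.014, -0.99, 0.137, 400.361], [-1.0, -0.015, -0.003, 59.835], [0.005, -0.137, -0.991, 1008.7], [0.0, 0.0, 0.0, 1.0]]
battery 0.68 [326.0, 218.0, 32.0, 36.0] [498.  56.   7.] [[460.0, 26.0, 3.0], [534.0, 84.0, 11.0]]
slide_bed 0.7 [222.0, 181.0, 65.0, 160.0] [554. 282.  12.] [[400.0, 234.0, 7.0], [757.0, 358.0, 43.0]]
nest 0.7 [224.0, 223.0, 37.0, 69.0] [476. 281.  35.] [[412.0, 250.0, 9.0], [562.0, 322.0, 83.0]]
ball 0.96 [224.0, 223.0, 34.0, 67.0] [473. 281.  35.] [[412.0, 250.0, 28.0], [559.0, 315.0, 84.0]]
ball 0.6 [324.0, 219.0, 29.0, 39.0] [497.  56.   7.] [[458.0, 25.0, 3.0], [537.0, 84.0, 11.0]]
```

```bash
python3 - <<'E'
import numpy as np,cv2
for c,(r0,r1,c0,c1) in {'top':(80,300,170,370),'scene':(150,360,130,400)}.items():
    im=np.load(c+'0.npz')['im'][r0:r1,c0:c1]
    cv2.imwrite(f'pics/{c}crop.png',cv2.resize(im[...,::-1],None,fx=2.7,fy=2.7,interpolation=cv2.INTER_CUBIC))
E
```

```text
(no output)
```

View pics/topcrop.png

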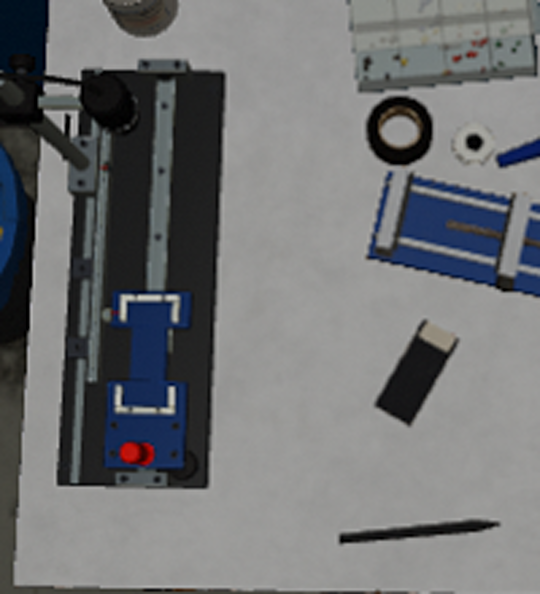

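View pics/scenecrop.png

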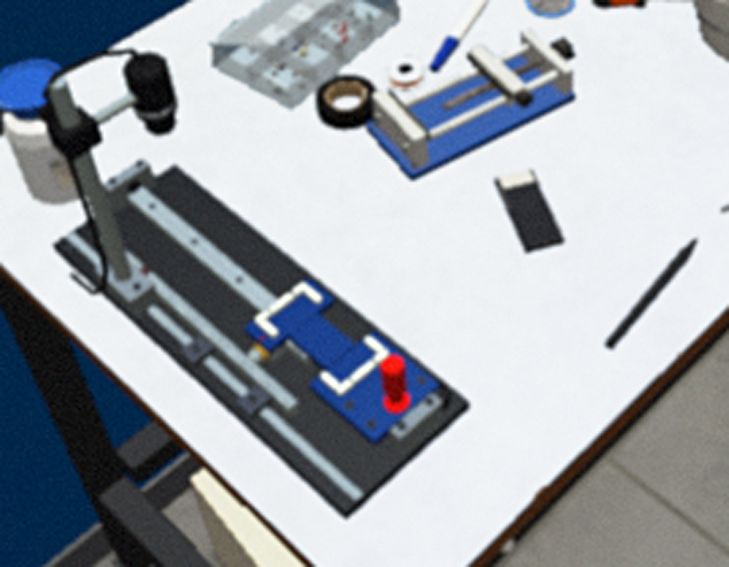

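View pics/scene0.png

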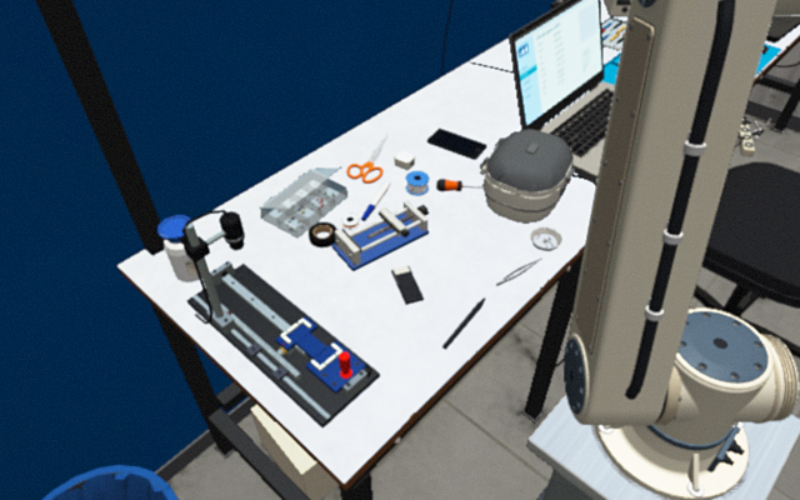

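Both views agree. The battery is at crop (418,372) in top, with its strip at the upper right, so yaw is about −0.5. The carriage with its red knob is at crop (135,453), at the near end, and the lens is at crop (108,100). Next I'll measure these precisely.

```bash
cat >> h.py <<'E'
def planepts(cam,uv,z):
    "pixels -> world on plane z"
    c=calibration(cam); K=np.array([[c['fx'],0,c['cx']],[0,c['fy'],c['cy']],[0,0,1.]])
    p=cv2.undistortPoints(np.asarray(uv,float).reshape(-1,1,2),K,np.array(c['D'],float)).reshape(-1,2)
    T=np.array(c['pose']); r=np.c_[p,np.ones(len(p))]@T[:3,:3].T
    return (T[:3,3]+r*((z-T[2,3])/r[:,2])[:,None])[:,:2]
def rect(pts):
    (cx,cy),(w,h),a=cv2.minAreaRect(pts.astype(np.float32))
    if w<h: w,h,a=h,w,a+90
    a=(a+90)%180-90
    return np.round([cx,cy,w,h],1).tolist(),round(float(np.radians(a)),3)
def big(m):
    n,l,s,_=cv2.connectedComponentsWithStats(m.astype(np.uint8)); return l==1+np.argmax(s[1:,4])
E
python3 - <<'E'
from h import *
for cam in ['top','scene']:
    z=np.load(cam+'0.npz'); im=z['im'].astype(int); W=z['W']
    x,y,h=W[...,0],W[...,1],W[...,2]
    lum=im.mean(-1); hsv=cv2.cvtColor(z['im'],cv2.COLOR_RGB2HSV).astype(int)
    near=lambda cx,cy,r:(abs(x-cx)<r)&(abs(y-cy)<r)
    bench=np.median(im[near(450,130,30)],0)
    # battery: differs from bench
    m=near(497,56,70)&(abs(im-bench).sum(-1)>np.where(lum>110,45,60)); m=big(m)
    v,u=np.nonzero(m); print(cam,'batt',rect(planepts(cam,np.c_[u,v],6)), m.sum())
    g=m&(lum>110); v2,u2=np.nonzero(g); print(' strip',planepts(cam,np.c_[u2,v2],8).mean(0).round(1),' all',planepts(cam,np.c_[u,v],6).mean(0).round(1), 'h',np.nanmedian(h[m]))
    # nest walls white
    m=near(490,285,70)&(lum>130)&(hsv[...,1]<70)&(h>25); v,u=np.nonzero(m); print(' nest',rect(planepts(cam,np.c_[u,v],42)),m.sum())
    # knob
    m=near(420,288,40)&(hsv[...,1]>150)&((hsv[...,0]<10)|(hsv[...,0]>170))
    kt=m&(h>80); print(' knob top',m.sum(),kt.sum(),W[kt].mean(0).round(1)); k2=m&(h>60)&(h<80);print(' side',W[k2].mean(0).round(1))
    # bed
    m=(x>360)&(x<800)&(y>200)&(y<400)&(h>6)&(h<18)&(lum<90); m=big(m); v,u=np.nonzero(m); print(' bed',rect(planepts(cam,np.c_[u,v],12)),m.sum())
    # blue carriage plate
    m=near(480,285,90)&(hsv[...,0]>105)&(hsv[...,0]<125)&(hsv[...,1]>120)&(h>25); m=big(m)
    v,u=np.nonzero(m); print(' plate',rect(planepts(cam,np.c_[u,v],36)))
    # rail
    m=(x>580)&(x<740)&(abs(y-285)<25)&(lum>90)&(h<32); v,u=np.nonzero(m); p=planepts(cam,np.c_[u,v],np.nanmedian(h[m]));vx,vy,a,b=cv2.fitLine(p.astype(np.float32),cv2.DIST_HUBER,0,.01,.01).ravel(); print(' rail',vy/vx,a,b,np.nanmedian(h[m]))
    # lens
    m=(h>150)&(h<240)&(x>600)&(x<800)&(y>255)&(y<310); print(' cam head',m.sum(),np.nanpercentile(W[m],[2,50,98],axis=0).round(1).tolist())
E
```

```text
top batt ([497.0, 53.8, 91.0, 40.1], -0.506) 608
 strip [508.1  47.7]  all [494.8  55. ] h 6.573679809576845
 nest ([506.4, 283.1, 99.3, 48.5], 0.01) 131
 knob top 90 49 [421.7 282.5  84.7]
 side [420.  276.7  69.9]
 bed ([580.5, 254.9, 373.2, 46.0], -0.004) 2173
 plate ([485.7, 282.3, 151.5, 67.9], -0.007)
 rail 0.00013147033 658.2148 282.6794 20.424483742581742
 cam head 386 [[655.4, 266.1, 173.7], [667.0, 279.0, 219.5], [685.0, 306.6, 231.6]]
scene batt ([253.6, 323.0, 75.4, 73.5], 1.568) 1510
 strip [250.6 324.3]  all [253.2 323.7] h -760.3888845783854
 nest ([506.5, 301.4, 104.4, 86.3], -0.002) 347
 knob top 161 54 [420.4 286.   85.8]
 side [417.3 287.5  70.3]
 bed ([540.7, 301.2, 297.9, 128.0], -0.003) 1761
 plate ([511.4, 276.5, 87.7, 71.6], 0.23)
 rail -0.4695874 735.8223 246.74388 -563.3758352041365
 cam head 487 [[656.9, 271.3, 162.2], [664.5, 289.4, 206.1], [682.2, 306.1, 227.4]]
```

```bash
python3 - <<'E'
from h import *
for cam in ['top','scene']:
    W=np.load(cam+'0.npz')['W']; a=np.array([243,-493]);b=np.array([497,54]); d=(b-a)/np.linalg.norm(b-a)
    r=W[...,:2]-a; t=r@d; n=abs(r@np.array([-d[1],d[0]]))
    for t0 in range(0,640,80):
        m=(t>=t0)&(t<t0+80)&(n<110)&(W[...,2]>-50)&(W[...,2]<600)
        if m.sum()>5: print(cam,t0,m.sum(),np.percentile(W[m][:,2],[50,99]).round())
E
python3 -m crank '[[[0.45,0.97,0],-0.4,-0.5],[[0.45,0.97,0],-0.4,-0.2],[[0.45,0.97,0],-0.4,-0.2],[[0.45,0.97,0],-0.4,-0.2]]' 40
```

```text
top 0 1589 [ 21. 335.]
top 80 1411 [-1. 10.]
top 160 1844 [ -1. 124.]
top 240 3106 [  9. 599.]
top 320 3507 [ -1. 122.]
top 400 3138 [-2.  5.]
top 480 3118 [-1.  9.]
top 560 3148 [-1. 47.]
scene 80 176 [-0.  4.]
scene 160 1089 [  1. 125.]
scene 240 2458 [ 25. 130.]
scene 320 2811 [  1. 122.]
scene 400 2080 [0. 9.]
scene 480 2202 [ 0. 10.]
scene 560 2518 [ 1. 48.]
clock: 1.3
tool_pos: [315.5, -337.0, 202.4]
ee_rot: [[-0.985, -0.175, 0.0], [-0.175, 0.985, -0.0], [-0.0, -0.0, -1.0]]
force: [0.8, -0.8, -0.1]
width: 51.4
gripper_force: 0.0
```

```bash
python3 -m crank '[[[0.454,0.977,0],-0.391,-0.2],[[0.454,0.977,0],-0.391,-0.2],[[0.454,0.977,0],-0.391,-0.2],[[0.454,0.977,0],-0.391,-0.2],[[0.454,0.977,0],-0.391,-0.2],[[0.454,0.977,0],-0.391,-0.2],[[0.454,0.977,0],-0.391,-0.2],[[0.454,0.977,-0.5],-0.391,-0.2],[[0.454,0.977,-0.5],-0.391,-0.2],[[0.454,0.977,-0.5],-0.391,-0.2],[[0,0,-0.5],0,-0.2],[[0,0,0],0,-0.2]]' 40
```

```text
clock: 2.8
tool_pos: [495.6, 52.6, 120.9]
ee_rot: [[-0.876, 0.482, -0.003], [0.482, 0.876, -0.001], [0.002, -0.003, -1.0]]
force: [0.5, -0.9, -0.6]
width: 50.9
gripper_force: 0.0
```

```bash
python3 -m crank '[[[0.02,0.03,-0.8],0,-0.1],[[0,0,-0.8],0,-0.1],[[0,0,-0.8],0,-0.1],[[0,0,-0.5],0,-0.1],[[0,0,0],0,-0.1]]' 40; python3 - <<'E'
from h import *
im,d=get_image('scene'); 
cv2.imwrite('pics/s1.png',cv2.resize(im[180:280,270:400,::-1],None,fx=6,fy=6,interpolation=cv2.INTER_CUBIC))
E
```

```text
clock: 3.42
tool_pos: [497.1, 53.1, 6.2]
ee_rot: [[-0.875, 0.483, -0.001], [0.483, 0.875, -0.001], [0.001, -0.001, -1.0]]
force: [-0.1, 0.3, 0.5]
width: 46.8
gripper_force: 0.0
```

View pics/s1.png

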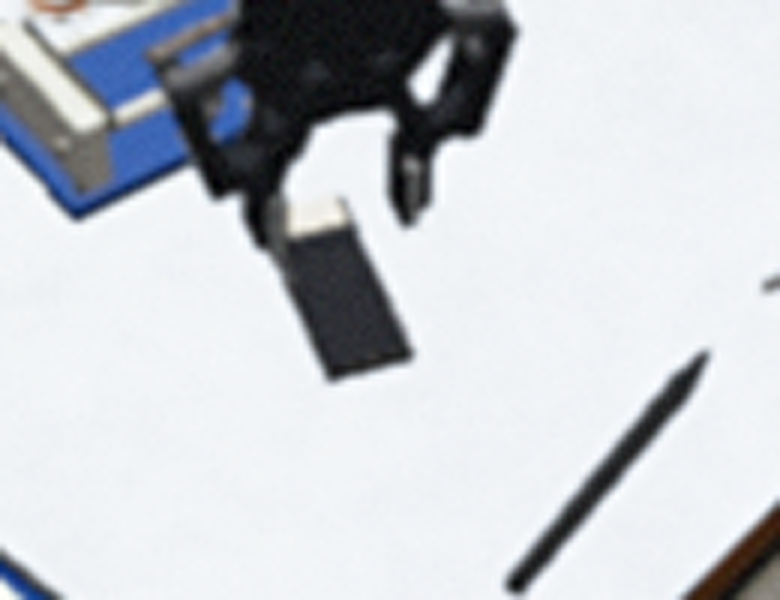

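The fingertips appear about 55 px up-image from the battery's middle, with the right tip at (408,220) and the left at (265,245). So the tips are either high or too far in +x, and I'll measure them.

```bash
python3 - <<'E'
from h import *
z0={c:np.load(c+'0.npz') for c in ['top','scene']}
for cam in ['top','scene']:
    im,d=get_image(cam); W=cloud(cam,d); 
    m=(abs(W[...,0]-500)<80)&(abs(W[...,1]-60)<80)&(abs(im.astype(int)-z0[cam]['im']).sum(-1)>60)
    print(cam,m.sum())
    for lo in range(-5,60,5):
        k=m&(W[...,2]>lo)&(W[...,2]<=lo+5)
        if k.sum()>3:
            p=W[k]; q=(p[:,:2]-[497.1,53.1])@np.array([[.875,.483],[-.483,.875]])
            print(lo,k.sum(),q.mean(0).round(1),np.percentile(q[:,1],[5,95]).round(1),np.percentile(q[:,0],[5,95]).round(1))
    if cam=='scene':
        r=finder.outline_of('battery',cam)
        for e in r[:2]:
            v,u=np.nonzero(e['region']); print(e['confidence'],rect(planepts(cam,np.c_[u,v],6)))
        x,y,h=W[...,0],W[...,1],W[...,2]
        k=(abs(x-497)<60)&(abs(y-54)<60)&(h<14)&(h>-6)&(im.mean(-1)<100)
        v,u=np.nonzero(big(k)); print('dark',rect(planepts(cam,np.c_[u,v],7)))
E
```

```text
top 4783
-5 58 [-11.  -29.6] [-70.4  42.5] [-85.2  43.7]
0 8 [ -9.5 -28.7] [-52.3  14.3] [-56.2  40.4]
scene 4400
-5 21 [ 54.8 -13.1] [-41.2  25.6] [32.5 74.2]
0 13 [48.7 -4. ] [-43.7  26.6] [26.1 78.7]
40 5 [-1.8 -1.2] [-22.8  30.6] [-8.7  6.7]
45 13 [ -3.8 -12.7] [-33.8  32.6] [-11.9   8.8]
50 22 [-5.  -2.4] [-34.4  36.6] [-11.1   3.9]
55 24 [-3.8 -1.3] [-31.7  37.7] [-11.1   8.6]
0.92 ([497.7, 53.5, 94.0, 38.8], -0.511)
dark ([490.1, 59.8, 73.4, 34.1], -0.5)
```

```bash
python3 - <<'E'
from h import *
s=telemetry.sense(); print(s['clock'],s['tool_pos'],s['width'],np.round(s['qpos'],3))
c=calibration('scene'); T=np.linalg.inv(np.array(c['pose'])); K=np.array([[c['fx'],0,c['cx']],[0,c['fy'],c['cy']],[0,0,1.]])
y=np.array(s['ee_rot'])[:,1]
for h in [6,12,20,30,40]:
    P=[np.array([497.1,53.1,h])+k*23.4*y for k in (1,-1)]
    uv=cv2.projectPoints(np.array(P),cv2.Rodrigues(T[:3,:3])[0],T[:3,3],K,np.array(c['D'],float))[0].reshape(-1,2)
    print(h,((uv-[270,180])*6).round().tolist())
im,d=get_image('scene')
cv2.imwrite('pics/s2.png',cv2.resize(im[180:280,270:400,::-1],None,fx=6,fy=6,interpolation=cv2.INTER_CUBIC))
E
```

```text
3.625 [498.73615105  54.07522259   7.87826549] 47.11819043292433 [ 0.421  0.31  -0.348  0.    -0.91  -2.496]
6 [[281.0, 295.0], [392.0, 268.0]]
12 [[280.0, 285.0], [392.0, 257.0]]
20 [[280.0, 272.0], [392.0, 244.0]]
30 [[280.0, 255.0], [393.0, 227.0]]
40 [[280.0, 237.0], [393.0, 209.0]]
```

View pics/s2.png

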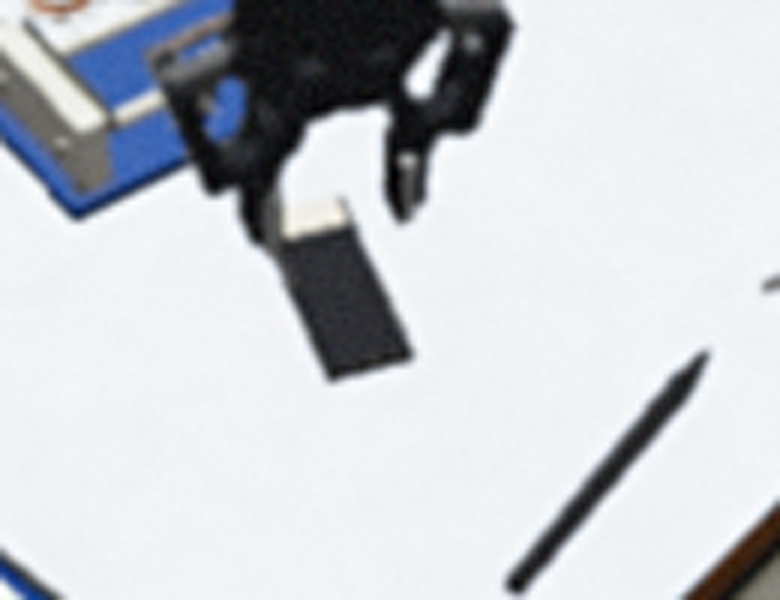

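The picture shows the fingertips roughly 30 mm above the bench, and the depth data agrees. The reported TCP z is about 7 mm, so the two conflict. I'll go down gently, checking the force as I go.

```bash
python3 -m crank '[[[0,0,-0.1],0,-0.1],[[0,0,0],0,-0.1]]' 40; python3 - <<'E'
from h import *
z0=np.load('scene0.npz')
print([np.round(telemetry.sense()[k],1).tolist() for k in('tool_pos','force','ft_torque')])
im,d=get_image('scene'); W=cloud('scene',d); m=(abs(im.astype(int)-z0['im']).sum(-1)>60)&(abs(W[...,0]-500)<80)&(abs(W[...,1]-60)<80)
print(np.sort(W[m][:,2])[:60].round().tolist())
print([ (v,u,round(float(d[v,u])),W[v,u].round().tolist()) for v,u in [(216,337),(212,337),(208,337),(219,314),(214,314)]])
E
```

```text
clock: 3.92
tool_pos: [497.3, 53.8, 2.2]
ee_rot: [[-0.876, 0.483, -0.0], [0.483, 0.876, -0.0], [0.0, -0.0, -1.0]]
force: [0.1, -0.2, 0.0]
width: 47.0
gripper_force: 0.0
[[497.3, 53.8, 2.2], [0.1, -0.2, 0.0], [0.0, -0.0, -0.0]]
[-3.0, -2.0, -2.0, -1.0, -1.0, -1.0, -1.0, -1.0, -0.0, -0.0, -0.0, -0.0, 0.0, 0.0, 0.0, 1.0, 1.0, 1.0, 1.0, 1.0, 1.0, 1.0, 1.0, 1.0, 1.0, 2.0, 2.0, 2.0, 2.0, 2.0, 2.0, 11.0, 34.0, 36.0, 37.0, 38.0, 38.0, 39.0, 40.0, 40.0, 41.0, 41.0, 41.0, 41.0, 41.0, 42.0, 42.0, 42.0, 42.0, 42.0, 43.0, 44.0, 44.0, 44.0, 45.0, 45.0, 45.0, 45.0, 45.0, 45.0]
[(216, 337, 1124, [478.0, 37.0, 45.0]), (212, 337, 1110, [476.0, 39.0, 62.0]), (208, 337, 1108, [479.0, 36.0, 70.0]), (219, 314, 1109, [507.0, 84.0, 52.0]), (214, 314, 1092, [504.0, 86.0, 72.0])]
```

```bash
python3 -m crank '[[[0,0,-0.1],0,-0.1],[[0,0,-0.1],0,-0.1]]' 40;  python3 -m crank '[[[0,0,-0.1],0,-0.1],[[0,0,0],0,-0.1]]'; python3 - <<'E'
from h import *
z0=np.load('scene0.npz')
im,d=get_image('scene'); W=cloud('scene',d); m=(abs(im.astype(int)-z0['im']).sum(-1)>60)&(abs(W[...,0]-500)<80)&(abs(W[...,1]-60)<80)
h=np.sort(W[m][:,2]); print(h[h>5][:20].round().tolist())
E
```

```text
clock: 4.22
tool_pos: [497.4, 53.9, -6.0]
ee_rot: [[-0.876, 0.483, -0.0], [0.483, 0.876, 0.0], [0.0, -0.0, -1.0]]
force: [-0.8, 0.1, -0.5]
width: 46.9
gripper_force: 0.0
clock: 4.47
tool_pos: [497.2, 53.7, -10.2]
ee_rot: [[-0.876, 0.483, -0.001], [0.483, 0.876, -0.0], [0.001, -0.001, -1.0]]
force: [0.0, 0.6, -0.1]
width: 47.2
gripper_force: 0.0
[10.0, 23.0, 23.0, 24.0, 25.0, 27.0, 27.0, 27.0, 27.0, 27.0, 28.0, 28.0, 28.0, 29.0, 30.0, 30.0, 30.0, 30.0, 30.0, 31.0]
```

No contact at a reported z of −10, so the reported z reads about 30 mm too low. I'll keep going down under force watch.

```bash
python3 -m crank '[[[0,0,-0.1],0,-0.1],[[0,0,-0.1],0,-0.1],[[0,0,0],0,-0.1]]' 40;  python3 -m crank '[[[0,0,-0.08],0,-0.1],[[0,0,0],0,-0.1]]' | grep -E 'tool|force'; python3 - <<'E'
from h import *
z0=np.load('scene0.npz')
im,d=get_image('scene'); W=cloud('scene',d); m=(abs(im.astype(int)-z0['im']).sum(-1)>60)&(abs(W[...,0]-500)<80)&(abs(W[...,1]-60)<80)
h=np.sort(W[m][:,2]); print(h[h>5][:20].round().tolist())
cv2.imwrite('pics/s3.png',cv2.resize(im[180:280,270:400,::-1],None,fx=6,fy=6,interpolation=cv2.INTER_CUBIC))
E
```

```text
clock: 4.9
tool_pos: [497.1, 53.7, -18.2]
ee_rot: [[-0.876, 0.483, -0.001], [0.483, 0.876, -0.0], [0.001, -0.001, -1.0]]
force: [-0.7, -0.8, 0.9]
width: 46.8
gripper_force: 0.0
tool_pos: [497.3, 53.8, -21.2]
force: [0.0, 0.2, -0.7]
gripper_force: 0.0
[10.0, 10.0, 10.0, 13.0, 14.0, 14.0, 14.0, 15.0, 15.0, 16.0, 17.0, 17.0, 17.0, 17.0, 18.0, 18.0, 19.0, 19.0, 19.0, 19.0]
```

View pics/s3.png

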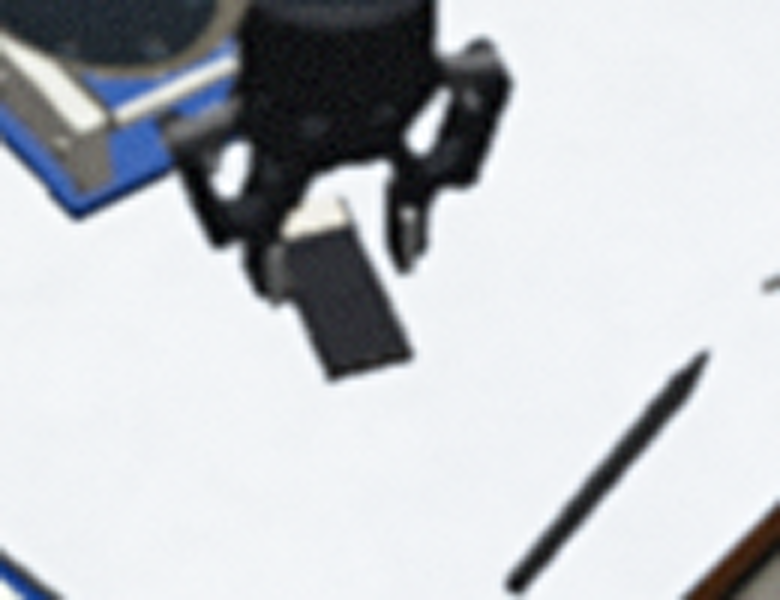

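The tips are now beside the battery at (275,302) and (405,272), at about 7 mm height. A little further down, then close.

```bash
python3 -m crank '[[[0,0,-0.08],0,-0.1],[[0,0,0],0,-0.1]]' 40 | grep -E 'tool|force'; python3 -m crank '[[[0,0,-0.05],0,-0.05],[[0,0,0],0,-0.02]]' 40 | grep -E 'tool|force|wid'
```

```text
tool_pos: [497.3, 53.8, -24.4]
force: [-0.1, 0.4, 0.6]
gripper_force: 0.0
tool_pos: [497.4, 53.8, -26.3]
force: [1.1, 1.4, -0.9]
width: 43.7
gripper_force: 0.0
```

```bash
python3 -m crank '[[[0,0,0],0,0.2],[[0,0,0],0,0.4],[[0,0,0],0,0.4]]' 40 | grep -E 'tool|force|wid|clock'; python3 -m crank '[[[0,0,0.3],0,0.4],[[0,0,0.5],0,0.4],[[0,0,0],0,0.4]]' 40 | grep -E 'tool|force|wid'
```

```text
clock: 6.08
tool_pos: [497.6, 53.9, -25.9]
force: [-0.4, -0.7, 3.7]
width: 35.5
gripper_force: 40.2
tool_pos: [499.0, 54.4, 7.6]
force: [0.2, 0.6, -0.9]
width: 35.2
gripper_force: 40.0
```

```bash
python3 -m crank '[[[0,0,0.6],0,0.4],[[0,0,0.7],0,0.4],[[0.03,0.953,0],0.482,0.4],[[0.03,0.953,0],0.482,0.4],[[0.03,0.953,0],0.482,0.4],[[0.03,0.953,0],0.482,0.4],[[0.03,0.953,0],0.482,0.4],[[0.03,0.953,0],0.482,0.4],[[0,0,0],0,0.4],[[0,0,0],0,0.4]]' 40; python3 - <<'E'
from h import *
for cam in ['scene','top']:
    im,d=get_image(cam); W=cloud(cam,d); np.savez(cam+'1.npz',im=im,d=d,W=W)
a=np.load('scene1.npz')['im'][210:350,180:340]; b=np.load('top1.npz')['im'][160:300,170:290]
a=cv2.resize(a[...,::-1],None,fx=3,fy=3,interpolation=cv2.INTER_CUBIC); b=cv2.resize(b[...,::-1],None,fx=2.6,fy=3,interpolation=cv2.INTER_CUBIC)
cv2.imwrite('pics/p4.png',np.hstack([a,b]))
E
```

```text
clock: 7.7
tool_pos: [504.2, 282.1, 57.2]
ee_rot: [[-1.0, -0.0, -0.001], [-0.0, 1.0, -0.001], [0.001, -0.001, -1.0]]
force: [0.0, -0.7, -0.5]
width: 35.3
gripper_force: 40.1
```

View pics/p4.png

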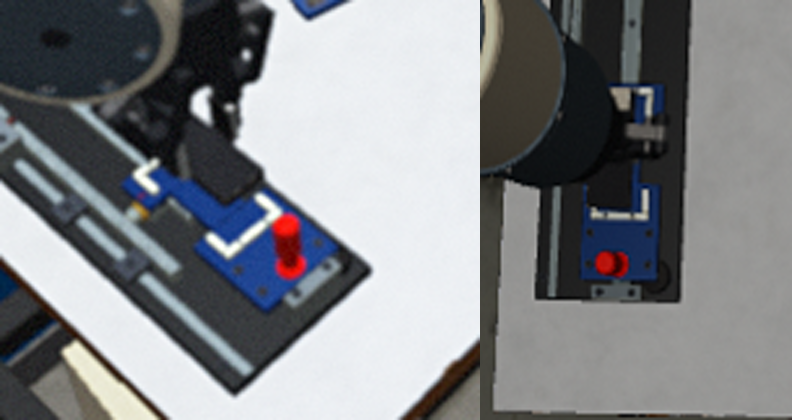

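Held level above the nest, strip on the far side, at right-panel (620,97). Next I'll measure the held battery against the nest.

```bash
python3 - <<'E'
from h import *
for cam in ['scene','top']:
    z=np.load(cam+'1.npz'); im=z['im'];W=z['W']; lum=im.mean(-1); x,y,h=W[...,0],W[...,1],W[...,2]
    m=(x>440)&(x<490)&(abs(y-283)<35)&(lum<70)&(h>75)&(h<105)
    m=big(m); p=W[m]; print(cam,m.sum(),'h',np.percentile(p[:,2],[10,50,90]).round(1))
    v,u=np.nonzero(m)
    for zz in (np.median(p[:,2]),):
        q=planepts(cam,np.c_[u,v],zz); print(' z',zz.round(1),'xmin',np.sort(q[:,0])[:6].round(1),'y',np.percentile(q[:,1],[1,50,99]).round(1))
        s=(q[:,0]>464)&(q[:,0]<478)
        print(' y range x464-478',q[s][:,1].min().round(1),q[s][:,1].max().round(1))
    # gold strip
    g=(x>520)&(x<570)&(abs(y-283)<35)&(h>75)&(h<105)&(lum>110); print(' gold',g.sum(), W[g].mean(0).round(1) if g.any() else '')
    # white walls now: near-end wall
    hsv=cv2.cvtColor(im,cv2.COLOR_RGB2HSV)
    w=(x>440)&(x<480)&(abs(y-283)<35)&(lum>130)&(hsv[...,1]<70)&(h>28)&(h<55); v,u=np.nonzero(w); q=planepts(cam,np.c_[u,v],42); print(' near wall x',np.percentile(q[:,0],[2,98]).round(1),'y',np.percentile(q[:,1],[2,98]).round(1), 'h',np.median(h[w]).round(1))
z=np.load('scene0.npz'); im=z['im'];W=z['W'];hsv=cv2.cvtColor(im,cv2.COLOR_RGB2HSV);x,y,h=np.moveaxis(W,-1,0)
for cam in ['scene','top']:
  z=np.load(cam+'0.npz'); im=z['im'];W=z['W'];hsv=cv2.cvtColor(im,cv2.COLOR_RGB2HSV);x,y,h=np.moveaxis(W,-1,0)
  w=(abs(x-506)<60)&(abs(y-285)<30)&(im.mean(-1)>130)&(hsv[...,1]<70)&(h>32)&(h<55); n=big(w&(x<500)); f=big(w&(x>515))
  for k in (n,f):
    v,u=np.nonzero(k); q=planepts(cam,np.c_[u,v],42); print(cam,q.min(0).round(1),q.max(0).round(1))
E
```

```text
scene 240 h [87.4 91.5 93.4]
 z 91.5 xmin [458.  458.1 458.3 458.4 458.5 458.7] y [268.  286.2 303.8]
 y range x464-478 267.7 304.4
 gold 5 [527.6 266.   91.9]
 near wall x [454.9 477.6] y [258.9 310.1] h 41.6
top 221 h [87.5 89.9 91.9]
 z 89.9 xmin [460.7 462.3 462.4 462.4 462.4 462.5] y [261.9 279.5 299.2]
 y range x464-478 261.8 299.3
 gold 36 [542.6 273.4  90. ]
 near wall x [456.8 475.7] y [258.5 306.1] h 40.7
scene [454.3 258.3] [479.7 310.7]
scene [533.3 258.1] [558.9 310.4]
top [457.1 258.4] [477.8 269.5]
top [534.7 273.8] [556.1 306.3]
```

```bash
python3 -m crank '[[[0.01,0.01,-0.4],0,0.4],[[0,0,-0.4],0,0.4],[[0,0,-0.12],0,0.4],[[0,0,0],0,0.4]]' 40; python3 - <<'E'
from h import *
for cam in ['scene','top']:
    im,d=get_image(cam); W=cloud(cam,d); np.savez(cam+'2.npz',im=im,d=d,W=W)
    lum=im.mean(-1); x,y,h=W[...,0],W[...,1],W[...,2]
    m=big((x>440)&(x<490)&(abs(y-283)<35)&(lum<70)&(h>38)&(h<65)); v,u=np.nonzero(m); zz=53; q=planepts(cam,np.c_[u,v],zz)
    print(cam,m.sum(),np.median(h[m]).round(1),'x',np.sort(q[:,0])[[0,3,8]].round(1),'y',q.min(0)[1].round(1),q.max(0)[1].round(1))
a=np.load('scene2.npz')['im'][230:330,210:310]; b=np.load('top2.npz')['im'][170:270,190:260]
a=cv2.resize(a[...,::-1],None,fx=4.5,fy=5,interpolation=cv2.INTER_CUBIC); b=cv2.resize(b[...,::-1],None,fx=4.7,fy=5,interpolation=cv2.INTER_CUBIC)
cv2.imwrite('pics/p5.png',np.hstack([a,b]))
E
```

```text
clock: 8.3
tool_pos: [504.9, 282.6, 20.4]
ee_rot: [[-1.0, -0.001, -0.001], [-0.001, 1.0, -0.001], [0.001, -0.001, -1.0]]
force: [0.3, 1.0, -0.9]
width: 35.2
gripper_force: 40.1
scene 242 54.6 x [459.6 460.2 460.8] y 264.4 305.0
top 199 53.8 x [460.6 462.7 462.9] y 262.9 302.0
```

View pics/p5.png

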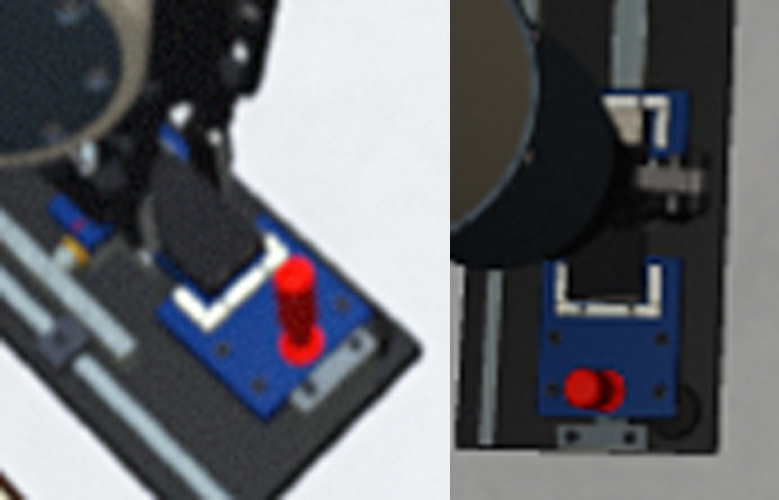

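```bash
python3 -m crank '[[[0.005,0.012,-0.1],0,0.4],[[0,0,-0.03],0,0.4],[[0,0,0],0,0.4]]' 40|grep -E "tool|force"; python3 -m crank '[[[0,0,-0.05],0,0.4],[[0,0,0],0,0.4]]' 40|grep -E "tool|force"
```

```text
tool_pos: [505.2, 283.4, 15.8]
force: [0.8, 0.4, -0.8]
gripper_force: 40.1
tool_pos: [505.2, 283.4, 13.7]
force: [-0.2, -0.8, -0.4]
gripper_force: 40.1
```

```bash
python3 -m crank '[[[0,0,-0.04],0,0.4],[[0,0,0],0,0.4]]' 40|grep -E "tool|force"; python3 -m crank '[[[0,0,-0.04],0,0.4],[[0,0,0],0,0.4]]' 40|grep -E "tool|force"
```

```text
tool_pos: [505.2, 283.4, 12.1]
force: [-0.9, 0.6, -0.2]
gripper_force: 40.1
tool_pos: [505.2, 283.4, 10.6]
force: [-0.8, -0.0, -0.8]
gripper_force: 40.1
```

```bash
python3 -m crank '[[[0,0,-0.03],0,0.4],[[0,0,0],0,0.4]]' 40|grep -E "clock|tool|force"; python3 -m crank '[[[0,0,-0.02],0,0.4],[[0,0,0],0,0.4]]' 40|grep -E "tool|force"
```

```text
clock: 9.78
tool_pos: [505.4, 283.5, 10.1]
force: [-1.9, -1.5, 4.0]
gripper_force: 40.7
tool_pos: [505.5, 283.5, 10.1]
force: [-4.2, -1.2, 9.7]
gripper_force: 41.2
```

Contact comes at floor height, so it's seated. Opening just enough, then lifting clear.

```bash
python3 -m crank '[[[0,0,0.02],0,0.05],[[0,0,0],0,-0.05],[[0,0,0],0,-0.1],[[0,0,0.2],0,-0.1],[[0,0,0.8],0,-0.1],[[0,0,0.9],0,-0.1],[[-0.6,0,0.5],0,-0.1],[[-0.9,0,0],0,-0.1],[[-0.6,0,0],0,-0.1],[[0,0,0],0,-0.1]]' 40; python3 - <<'E'
from h import *
for cam in ['scene','top']:
    im,d=get_image(cam); W=cloud(cam,d); np.savez(cam+'3.npz',im=im,d=d,W=W)
    m=(abs(W[...,0]-506)<38)&(abs(W[...,1]-283)<14)
    print(cam,np.nanpercentile(W[m][:,2],[10,50,90]).round(1))
    for k in finder.outline_of('battery',cam)[:2]: print(k['confidence'],k['extent'])
a=np.load('scene3.npz')['im'][230:330,210:310]; b=np.load('top3.npz')['im'][170:270,190:260]
a=cv2.resize(a[...,::-1],None,fx=4.5,fy=5,interpolation=cv2.INTER_CUBIC); b=cv2.resize(b[...,::-1],None,fx=4.7,fy=5,interpolation=cv2.INTER_CUBIC)
cv2.imwrite('pics/p6.png',np.hstack([a,b]))
E
```

```text
clock: 11.28
tool_pos: [420.4, 283.6, 106.5]
ee_rot: [[-1.0, -0.002, 0.001], [-0.002, 1.0, 0.001], [-0.001, 0.001, -1.0]]
force: [0.2, -0.1, 0.7]
width: 47.2
gripper_force: 0.0
scene [42.5 44.6 46.4]
0.97 [249.8, 277.1, 40.8, 32.5]
top [40.4 42.9 45.3]
0.84 [224.7, 210.7, 20.6, 34.4]
0.32 [323.2, 274.0, 50.7, 4.8]
```

View pics/p6.png

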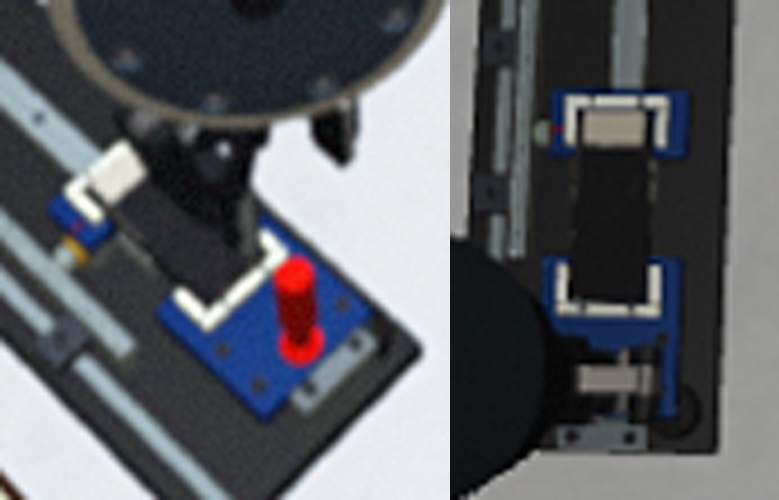

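The battery lies flat in the nest: the strip is at the far end, right panel (613,127), and its top is at 44 mm. Now the knob.

```bash
python3 -m crank '[[[0.01,0,-0.6],0,-0.1],[[0,0,-0.6],0,-0.1],[[0,0,-0.6],0,-0.1],[[0,0,-0.16],0,-0.1],[[0,0,0],0,0.3]]' 60 |grep -E "tool|force"; python3 -m crank '[[[0,0,0],0,0.5],[[0,0,0],0,0.8],[[0,0,0],0,0.8],[[0,0,0],0,0.8]]' 60
```

```text
tool_pos: [422.1, 283.4, 27.1]
force: [-0.4, 0.6, 0.6]
gripper_force: 0.0
clock: 12.6
tool_pos: [422.4, 283.5, 28.3]
ee_rot: [[-1.0, -0.001, 0.002], [-0.001, 1.0, 0.0], [-0.002, 0.0, -1.0]]
force: [-0.6, -2.1, 5.6]
width: 16.2
gripper_force: 59.0
```

```bash
python3 -m crank '[[[0.1,0,0],0,0.8],[[0.3,0,0],0,0.8],[[0.4,0,0],0,0.8],[[0.4,0,0],0,0.8],[[0.4,0,0],0,0.8],[[0.3,0,0],0,0.8],[[0.1,0,0],0,0.8],[[0,0,0],0,0.8]]' 60; python3 - <<'E'
from h import *
for cam,nn in [('top','0'),('top','3'),('scene','0')]:
    im=np.load(cam+nn+'.npz')['im']; W=np.load(cam+nn+'.npz')['W']; hsv=cv2.cvtColor(im,cv2.COLOR_RGB2HSV).astype(int)
    m=(hsv[...,1]>90)&((hsv[...,0]<9)|(hsv[...,0]>170))&(W[...,0]>500)&(W[...,0]<780)&(W[...,1]>270)&(W[...,1]<380)&(W[...,2]<60)
    n,l,s,c=cv2.connectedComponentsWithStats(m.astype(np.uint8),connectivity=8)
    for i in range(1,n): print(cam,nn,s[i,4],c[i].round(1),planepts(cam,[c[i]],26).round(1),planepts(cam,[c[i]],36).round(1),np.median(W[l==i],0).round())
E
```

```text
clock: 13.6
tool_pos: [501.3, 283.3, 28.3]
ee_rot: [[-1.0, -0.001, -0.0], [-0.001, 1.0, -0.0], [0.0, -0.0, -1.0]]
force: [-4.4, -2.6, 8.3]
width: 16.2
gripper_force: 59.3
top 0 1 [194. 126.] [[710.5 368.7]] [[707.3 365.6]] [713. 371.  17.]
top 0 4 [208.5 141.5] [[672.7 331.7]] [[669.9 329. ]] [673. 333.  25.]
top 0 2 [211.  195.5] [[542.7 319. ]] [[541.2 316.4]] [542. 318.  30.]
top 3 1 [194. 127.] [[708.  368.6]] [[704.9 365.4]] [712. 372.  14.]
top 3 4 [208.5 141.5] [[672.7 331.7]] [[669.9 329. ]] [673. 333.  25.]
top 3 2 [211.  195.5] [[542.7 319. ]] [[541.2 316.4]] [542. 317.  33.]
scene 0 1 [183. 250.] [[674.2 332.7]] [[666.  336.2]] [681. 330.  18.]
```

The notch mark puts travel at about 131 mm, which is tool x near 553. I'll push to about 541, then step.

```bash
python3 -m crank '[[[0.2,0,0],0,0.8],[[0.3,0,0],0,0.8],[[0.3,0,0],0,0.8],[[0.15,0,0],0,0.8],[[0.05,0,0],0,0.8],[[0,0,0],0,0.8]]' 60|grep -E "clock|tool|force"; for i in 1; do python3 - <<'E'
from plant import telemetry; s=telemetry.sense(); print(s['tool_pos'],s['force'])
E
done; python3 -m crank '[[[0.05,0,0],0,0.8],[[0,0,0],0,0.8]]' 60|grep -E "tool|force"; python3 -m crank '[[[0.05,0,0],0,0.8],[[0,0,0],0,0.8]]' 60|grep -E "tool|force"
```

```text
clock: 14.35
tool_pos: [540.7, 283.2, 28.3]
force: [-6.9, -1.5, 9.2]
gripper_force: 59.3
[540.68932411 283.18424272  28.31791897] [-6.87344333 -1.53642739  9.23902393]
tool_pos: [542.4, 283.2, 28.3]
force: [-6.6, -2.4, 10.1]
gripper_force: 59.4
tool_pos: [544.3, 283.2, 28.3]
force: [-7.2, -2.2, 10.7]
gripper_force: 59.4
```

```bash
python3 -m crank '[[[0.04,0,0],0,0.8],[[0,0,0],0,0.8]]'|grep -E "tool|force:"; python3 -m crank '[[[0.04,0,0],0,0.8],[[0,0,0],0,0.8]]'|grep -E "tool|force:"; python3 -m crank '[[[0.03,0,0],0,0.8],[[0,0,0],0,0.8]]' |grep -E "tool|force:"
```

```text
tool_pos: [545.8, 283.2, 28.3]
force: [-9.1, -2.5, 9.9]
gripper_force: 59.4
tool_pos: [547.4, 283.1, 28.3]
force: [-7.9, -2.9, 10.6]
gripper_force: 59.4
tool_pos: [548.6, 283.1, 28.3]
force: [-8.4, -2.6, 10.7]
gripper_force: 59.5
```

```bash
for i in 1; do python3 -m crank '[[[0.03,0,0],0,0.8],[[0,0,0],0,0.8]]'|grep -E "tool|force:"; python3 -m crank '[[[0.03,0,0],0,0.8],[[0,0,0],0,0.8]]'|grep -E "tool|^force:"; done
```

```text
tool_pos: [549.9, 283.1, 28.3]
force: [-8.1, -1.1, 9.4]
gripper_force: 59.4
tool_pos: [551.3, 283.1, 28.3]
force: [-7.5, -2.1, 8.8]
```

```bash
python3 -m crank '[[[0.025,0,0],0,0.8],[[0,0,0],0,0.8]]'|grep -E "tool|^force:"; python3 -m crank '[[[0.025,0,0],0,0.8],[[0,0,0],0,0.8]]'|grep -E "clock|tool|^force:"
```

```text
tool_pos: [552.5, 283.1, 28.3]
force: [-6.7, -2.3, 7.9]
clock: 16.6
tool_pos: [553.7, 283.1, 28.3]
force: [-5.6, -1.9, 8.6]
```

```bash
python3 -m crank '[[[0.012,0,0],0,0.8],[[0,0,0],0,0.8]]'|grep -E "tool|^force:"; python3 -m crank '[[[0,0,0],0,0.8]]'|grep -E "tool|^force:"; python3 -m crank '[[[0.01,0,0],0,0.8],[[0,0,0],0,0.8]]'|grep -E "clock|tool|^force:"
```

```text
tool_pos: [553.9, 283.1, 28.3]
force: [-7.1, -1.8, 9.1]
tool_pos: [553.9, 283.2, 28.3]
force: [-7.0, -2.7, 8.8]
clock: 17.23
tool_pos: [554.1, 283.1, 28.3]
force: [-7.3, -2.6, 10.0]
```

The force bottomed at 5.6 N and is now rising with the tool almost stalled, so the ball is in the notch. A touch more puts the hold mid-range between 5 and 12 N.

```bash
python3 -m crank '[[[0.01,0,0],0,0.8],[[0,0,0],0,0.8],[[0,0,0],0,0.8]]'|grep -E "tool|^force:"; python3 -m crank '[[[0,0,0],0,0.8],[[0,0,0],0,0.8],[[0,0,0],0,0.8],[[0,0,0],0,0.8]]'|grep -E "clock|tool|orce:"; python3 - <<'E'
from h import *
im,d=get_image('top'); a=im[100:270,170:280]; im2,d2=get_image('scene'); b=im2[170:340,150:310]
hsv=cv2.cvtColor(im,cv2.COLOR_RGB2HSV).astype(int); W=cloud('top',d)
m=(hsv[...,1]>90)&((hsv[...,0]<9)|(hsv[...,0]>170))&(W[...,0]>500)&(W[...,1]>300)&(W[...,1]<380)&(W[...,2]<60)
n,l,s,c=cv2.connectedComponentsWithStats(m.astype(np.uint8),connectivity=8)
for i in range(1,n): print(s[i,4],c[i].round(1),np.median(W[l==i],0).round())
cv2.imwrite('pics/p7.png',np.hstack([cv2.resize(x[...,::-1],None,fx=3,fy=3,interpolation=cv2.INTER_CUBIC) for x in (a,b)])[:, :800])
E
```

```text
tool_pos: [554.1, 283.1, 28.3]
force: [-7.8, -2.5, 9.8]
clock: 18.1
tool_pos: [554.1, 283.1, 28.3]
force: [-9.1, -1.9, 10.4]
gripper_force: 59.5
1 [227.  34.] [948. 301.  28.]
1 [210.  37.] [923. 334.  57.]
1 [228.  41.] [936. 301.  14.]
1 [217.  43.] [927. 326.  22.]
1 [214.  45.] [925. 335.  14.]
2 [216.5  46.5] [926. 331.   5.]
1 [219.  47.] [928. 326.  -1.]
1 [221.  46.] [927. 319.   7.]
3 [207.7 141.7] [672. 334.  24.]
1 [214. 141.] [673. 318.  30.]
```

View pics/p7.png

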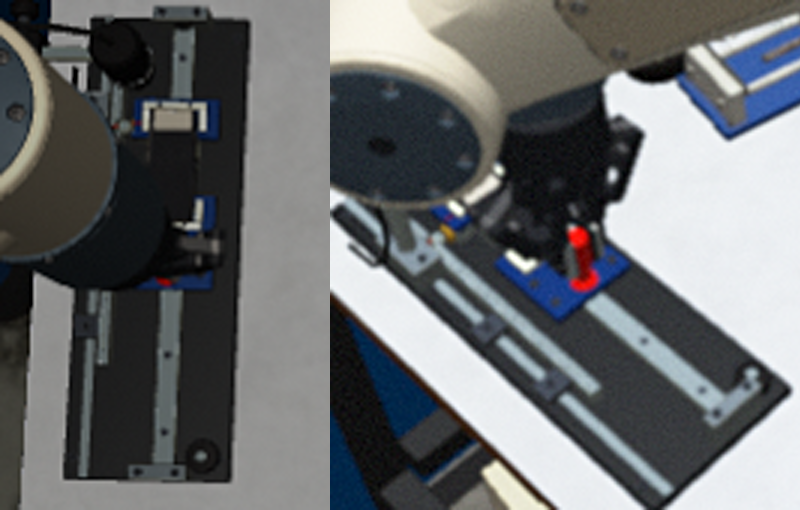

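The two red marks line up (x about 672 and 673), the battery is seated under the camera, and the hold is steady at about 8 N. Handing in.

```bash
python3 -c "
from plant import bot
print(bot.sign_off())"
```

```text
the job is handed in; nothing more can be done
None
```

I handed the job in at about 18 s: the battery lies flat in the nest with its gold strip towards the camera, and the gripper still holds the red knob with the carriage steady at the notch; the hand-in returned no verdict.

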